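Lock the bayonet probe insert into the dry-well calibrator

TASK

Take the probe insert out of its rest ring, lower it nose first into the round collar on top of the dry-well calibrator, feel for the slots with its two lugs, push it in against the spring and twist it clockwise (seen from above) to the stop, so that it stays locked in when you let go. Press and twist gently, as the collar is easily damaged, and leave the meter, the brass sleeve and the beaker where they are.

Things in the scene. Friction and masses are not known exactly. Their poses are not given: they have to be found in the camera images.
- insert_center (a point): Centre (half-way up, on the axis) of the loose probe insert, 91 mm tall, 0.15 to 0.31 kg, upright, z up. Underside 45.5 mm below this point. Shaft 32 mm in diameter up to 46 mm from the underside, the lowest 3.5 mm tapering to 25 mm; then a round flange 52 mm in diameter, 46 to 51 mm; then the grip plate, 51 to 91 mm. A half turn about z gives the same insert.
- insert_grip (a point): Centre of the insert's handle, 25.5 mm above insert_center: a black upright plate, 56 mm long along x, 14 mm thick along y, 40 mm high. Grip it across y. It is in line with the lugs.
- insert_lugs (a point): On the insert's axis, half-way up its two steel lugs, 26 mm below insert_center. The lugs point to its own +x and -x, 48 mm over both, each 9 mm wide and 7 mm high (16 to 23 mm above the underside).
- rest: Black plastic ring fixed on the bench, 62 mm outside, 36 mm inside diameter, 13 mm high, origin at the centre of its underside. The insert's nose stands loosely in it; lift it straight up.
- well: The dry-well calibrator: fixed grey box 180 mm (its x) by 150 mm (its y), 130 mm high, with a round metal bayonet collar on the middle of its top, 84 mm in diameter, 40 mm high. Origin at the centre of the box's underside on the bench, z up.
- port (a point): On the collar's vertical axis, level with the top of its lip, 168 mm above the bench (the outer rim, 72 mm inside diameter, stands 2 mm higher). Axes as the calibrator's box, not the collar's. The lip is 8 mm thick, its round bore 34.4 mm in diameter, with two opposite slots for the lugs, 11.7 mm wide, reaching to 26 mm from the axis.
- slots (a point): Same point as port. The collar is clamped so that the line of its slots lies anywhere within 0.36 rad (21 degrees) either side of this point's x axis; that angle is not measured: find it by feel, or by eye. The lugs pass within about 0.05 rad. With the lugs on the lip beside the slots, insert_center is 29.5 mm above port. Over 45 N between insert and calibrator damages the collar.
- seat (a point): On the collar's axis, 14.5 mm above port: where insert_center rests when locked. The slotted insert meets a spring 6 mm above this (5 N, rising 0.4 N per mm); below this level the lugs are under the lip and can turn; hard bottom 5 mm below it. From the slots the insert turns clockwise, seen from above, to a hard stop 0.49 to 0.77 rad (28 to 44 degrees) on (adjustable, not measured; 0.2 N m felt there is plenty); not the other way.
- interlock (a joint): Hidden spring-returned tongue inside the collar (very light, 0.02 N m), pushed by a lug over the last 15 degrees of the twist: 0 rad when free, 0.20 to 0.27 rad with the insert at the stop (the fit has some play).
- meter: Bystander: black handheld thermometer lying flat, 82 x 170 x 32 mm, origin at the centre of its underside, long along its y.
- sleeve: Bystander: brass sleeve without lugs, standing, 42 mm in diameter at the top, 62 mm tall, origin at the centre of its underside.
- beaker: Bystander: open steel beaker, 70 mm in diameter, 85 mm tall, origin at the centre of its underside.

How it is judged:
By the outcome, as a careful person would: the job done as asked, in the order asked, and still so for the second after the job is handed in, with the robot touching nothing.
It also fails if it takes over 64 s, if anything falls off the work surface, if the arm or the gripper's body presses on something with over 40 N, if the wrist force passes 120 N, or if a joint passes its speed limit or range.

ROBOT

A 7-joint arm with a two-finger parallel gripper is mounted at the origin on the work surface. World frame = base frame: x ahead of the robot, y to its left, z up, the work surface at z = 0. Lengths are in m, angles in rad, forces in N, time in s.
With the tool pointing down it reaches from about 0.425 to 0.975 m from the base axis. Payload 16.7 kg.
Tool frame: the origin (TCP) lies at the very end of the fingers, on their centre line; the grasp point (between the pads) lies 19 mm behind it; z points along the fingers, y is the line along which they close (so a half turn about z gives the same grasp; the last joint's range is limited). The gripper opens to 85 mm and grips with 20 to 120 N. Pads are 22 mm wide; open, the fingers measure 114 mm over their backs; the gripper's body (76 mm by 85 mm) begins 54 mm behind the grasp point. The pads swing forward as they close: fully open they stand 13 mm farther back than shut.
Start: joints at [-1.456, 0.426, 0.074, 1.606, -0.034, 1.111, -0.067], TCP at [0.177, 0.651, 0.231] pointing down, gripper open.
Joint ranges: [-2.85, 2.85], [-0.5, 2.14], [-1.23, 1.37], [0.21, 2.46], [-1.02, 4.16], [0.16, 2.05], [-2.73, 2.73]. Speed limits (rad/s): [1.89, 1.89, 2.39, 2.39, 3.01, 3.01, 3.01].

INTERFACE

Orientations are given as a unit quaternion [x, y, z, w].
In Python, from rig import env gives the robot as it stands.
- The arm moves only by the tool drive_tool, never from a script. Its arguments are lists of equal length, an entry for each row: "claw": the opening in per cent of the stroke, from 0 (shut) to 100 (fully open); "dp": the shift along the tool's x, y, z in mm, a list of three; "dr": the turn, a rotation vector about the tool's x, y, z in rad, a list of three. In form: {"claw": [claw, ...], "dp": [[tx, ty, tz], ...], "dr": [[ax, ay, az], ...]}. A call has 1 to 10 rows; each row shifts and turns the commanded pose from where the row before left it, along the tool's axes as they then stand; what a row does not reach is not made up. A row lasts 1/12 s, in which the tool goes at most 41.7 mm and 7.16 degrees, less where a joint would pass 70% of its speed; a pose out of reach is approached as far as the arm can. A call with a gripper value outside its range is refused whole. The fingers move at their own pace and stop on an object; "grip_force" is the grip in N (left out, the last holds). Time passes only in rows, so rows that do not move let the fingers close. It gives the time, the measured TCP pose, the force, the opening and the grip force at its end, in the units of the state.
- env.read_state(): the state, without advancing time (a new reading comes with each control period).
- env.grab_frame(name): name is "scene" or "top" or "wrist"; returns a dict with "pixels" (480x640x3 uint8, red, green, blue), "fx", "fy", "cx", "cy" (pixels), "origin" and "attitude" of the camera in the world; the wrist camera has in their place "tool_from_camera" (4x4, takes a point from camera to tool coordinates, whose origin is the TCP and whose axes are the flange's). Camera axes: x right, y up, looking along -z (the intrinsics and any distortion apply to the point x, -y, -z); pixel columns grow to the right and rows downward; lengths in m; the calibration is good to about 2 mm. A picture is of the moment at which its call begins: read the wrist's pose just before it. There is no depth.
- env.job_done(): hands the job in; it is judged then, once.
Trained networks look in a picture, given as the dict that the camera call returned (one of the last four; its "shot" number tells which), for a name from the list of things; names that differ only in an ending like _2 or _b are one class to them, and where a whole thing is asked for, a point or a joint stands for the part that bears it (a point fixed in the world has none). Each returns a list of dicts, best first, with "score" (0 to 1); they miss things now and then, are a little off and sometimes report something else, mostly with a low value. They report only what shows in the picture. A call takes as long as a camera call.
- env.find_in(picture, query): "xy" ([column, row] in pixels, amid what is visible of it).
- env.silhouettes(picture, query): "pixels" (480x640 bool, what is visible of it) and "xy" ([column, row] in pixels, amid what is visible of it).
The state is a dict: "time": time; "joints": joint angles; "qd": joint speeds; "effort": joint torques, N m; "position": TCP position; "ee_rot": TCP orientation; "contact_force": force on the tool from outside, world axes, zero at the start; "ft_torque": the same for the moment, N m; "gripper_width": opening from 0.0 (shut) to 1.0 (fully open); "grip_force": force on a finger pad.
Only numpy, scipy, OpenCV 4.12 (cv2) and the standard library are available. Lean on these libraries where they do the work, as an engineer would, in place of code of your own. Each camera call takes 0.05 s, during which the arm holds its last target. There are 200 camera calls.

## Working session

There is one attempt and no reset: what is moved stays moved. The work goes in short steps, Python scripts to look and compute and a tool call to move; the robot and the scene stay as the last step left them, time stands still between calls to the robot, and variables do not carry over. Pictures are saved under pics/ and viewed, at most 10 in all, crops included, and the job is handed in when it is done.

Besides the shell and the picture viewer there is one more tool, called after "Call:" as a command line: name --argument value ..., lists and objects as JSON in quotes. drive_tool: Moves the arm, as the interface text tells. Its arguments: {"type":"object","properties":{"claw":{"type":"array","items":{"type":"number"}},"dp":{"type":"array","items":{"type":"array","items":{"type":"number"}}},"dr":{"type":"array","items":{"type":"array","items":{"type":"number"}}},"grip_force":{"type":"number"}},"required":["claw","dp","dr"]}

```bash
ls; mkdir -p pics
cat > h.py <<'E'
import numpy as np, cv2
from scipy.spatial.transform import Rotation as R
from rig import env
def cam(f,s=None):
    if 'origin' in f:
        T=np.eye(4); a=np.array(f['attitude']); T[:3,:3]=R.from_quat(a).as_matrix() if a.size==4 else a.reshape(3,3); T[:3,3]=f['origin']
    else:
        W=np.eye(4); W[:3,:3]=R.from_quat(s['ee_rot']).as_matrix(); W[:3,3]=s['position']; T=W@np.array(f['tool_from_camera'])
    return T
def ray(f,xy,s=None):
    T=cam(f,s); d=T[:3,:3]@np.array([(xy[0]-f['cx'])/f['fx'],-(xy[1]-f['cy'])/f['fy'],-1]); return T[:3,3],d
def at(f,xy,z,s=None):
    o,d=ray(f,xy,s); return o+d*(z-o[2])/d[2]
def proj(f,P,s=None):
    T=cam(f,s); p=(np.atleast_2d(P)-T[:3,3])@T[:3,:3]; return np.c_[f['cx']-f['fx']*p[:,0]/p[:,2], f['cy']+f['fy']*p[:,1]/p[:,2]]
def save(f,n): cv2.imwrite('pics/'+n,f['pixels'][:,:,::-1])
E
python3 - <<'E'
from h import *
s=env.read_state(); print({k:np.round(v,3).tolist() for k,v in s.items()})
for n in ['top','scene']:
    f=env.grab_frame(n); save(f,n+'0.png'); print(n,[k for k in f],f['fx'],f['cx'],f['cy'],f['origin'],np.round(f['attitude'],3).tolist(),{k:f[k] for k in f if 'dist' in k})
    for q in ['insert_center','insert_grip','insert_lugs','rest','well','port','meter','sleeve','beaker']:
        try: 
            r=env.find_in(f,q); print(q,[(np.round(a['xy']).tolist(),round(a['score'],2)) for a in r[:3]])
        except Exception as e: print(q,e)
E
```

```text
pics
{'time': 0.0, 'joints': [-1.456, 0.427, 0.074, 1.607, -0.034, 1.111, -0.067], 'qd': [-0.001, 0.001, 0.001, 0.001, 0.0, -0.001, 0.002], 'effort': [0.001, -94.98, 3.76, -46.352, 0.019, 0.01, 0.0], 'position': [0.177, 0.651, 0.231], 'ee_rot': [0.132, 0.991, -0.001, -0.0], 'contact_force': [-0.128, 0.558, 0.006], 'ft_torque': [0.001, -0.037, -0.005], 'grip_force': 0.0, 'gripper_width': 0.997}
top ['pixels', 'fx', 'fy', 'cx', 'cy', 'origin', 'attitude', 'shot'] 570.6021075544573 317.6720795243311 238.64559550617759 [ 0.38821647 -0.07125505  1.39249116] [0.043, -0.059, -0.695, 0.715] {}
insert_center [([359.0, 247.0], 0.72)]
insert_grip [([359.0, 248.0], 0.92)]
insert_lugs []
rest [([352.0, 260.0], 0.61)]
well [([193.0, 239.0], 0.56), ([359.0, 249.0], 0.49)]
port [([192.0, 238.0], 0.91)]
meter [([370.0, 182.0], 0.61)]
sleeve [([419.0, 248.0], 0.66)]
beaker [([434.0, 309.0], 0.93)]
scene ['pixels', 'fx', 'fy', 'cx', 'cy', 'origin', 'attitude', 'shot'] 581.4561196022332 320.08299841037734 234.11763229407947 [1.28423148 0.17921006 0.760397  ] [0.239, 0.352, 0.739, 0.523] {}
insert_center [([269.0, 252.0], 0.86), ([485.0, 301.0], 0.28)]
insert_grip [([267.0, 255.0], 0.71)]
insert_lugs []
rest [([272.0, 275.0], 0.81)]
well [([486.0, 303.0], 0.66)]
port [([484.0, 300.0], 0.64)]
meter [([211.0, 330.0], 0.6)]
sleeve [([192.0, 255.0], 0.64)]
beaker [([218.0, 195.0], 0.86), ([484.0, 304.0], 0.62)]
```

View pics/top0.png

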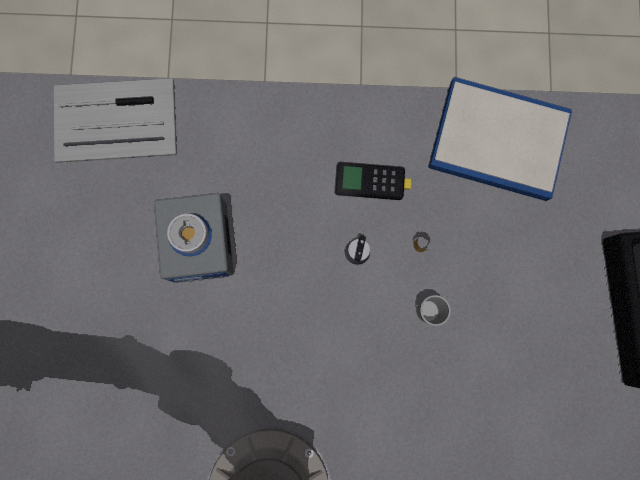

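View pics/scene0.png

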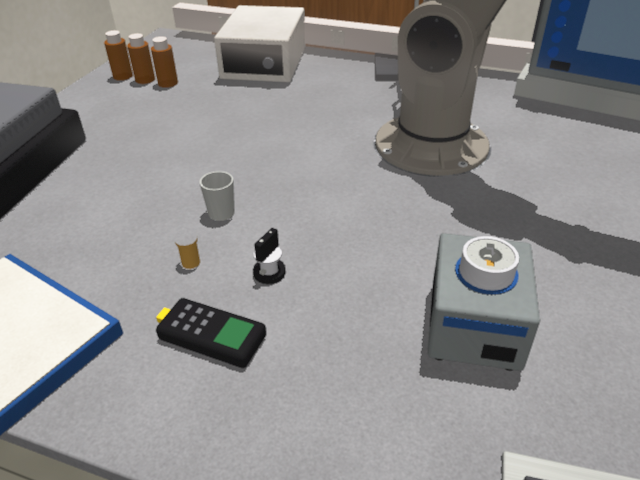

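Run:
```python
from h import *
fs={}
for n in ['top','scene']:
    f=env.grab_frame(n); fs[n]=f
    for q,z in [('insert_grip',.10),('port',.168),('well',.13),('beaker',.085),('sleeve',.062),('meter',.032),('rest',.013)]:
        r=env.silhouettes(f,q)
        if r: 
            m=r[0]['pixels']; yy,xx=np.nonzero(m); print(n,q,round(r[0]['score'],2),np.round(r[0]['xy']),m.sum(),xx.min(),xx.max(),yy.min(),yy.max(),np.round(at(f,r[0]['xy'],z),3), cv2.minAreaRect(np.c_[xx,yy].astype(np.float32)))
```

```text
top insert_grip 0.8 [360. 250.] 434 348 370 235 260 [ 0.554 -0.194  0.1  ] ((360.0000305175781, 248.50003051757812), (21.920310974121094, 23.33452033996582), 45.0)
top port 0.7 [192. 238.] 5997 154 232 193 281 [0.56  0.174 0.168] ((192.8544921875, 237.47402954101562), (84.60150909423828, 73.11015319824219), 84.17366027832031)
top well 0.67 [193. 238.] 6143 154 234 193 282 [0.566 0.18  0.13 ] ((192.76641845703125, 237.47267150878906), (85.83179473876953, 75.19527435302734), 84.14398956298828)
top beaker 0.91 [434. 310.] 809 416 449 295 325 [ 0.422 -0.368  0.085] ((432.6000671386719, 310.7000427246094), (29.516094207763672, 33.541019439697266), 63.43495178222656)
top sleeve 0.39 [418. 248.] 58 414 424 240 251 [ 0.566 -0.336  0.062] ((417.8038330078125, 246.31922912597656), (13.418987274169922, 6.490228652954102), 52.12501525878906)
top meter 0.88 [368. 181.] 2397 335 410 162 199 [ 0.732 -0.217  0.032] ((372.6077575683594, 181.6708984375), (75.56283569335938, 35.72061538696289), 4.635463237762451)
top rest 0.64 [349. 259.] 132 345 363 244 264 [ 0.542 -0.176  0.013] ((351.40618896484375,
[... 527 characters left out ...]
1834259033)
scene beaker 0.85 [219. 193.] 1374 200 234 172 220 [ 0.465 -0.342  0.085] ((217.19906616210938, 196.07830810546875), (48.389068603515625, 33.14260482788086), 87.51044464111328)
scene sleeve 0.85 [191. 255.] 444 178 199 241 268 [ 0.627 -0.318  0.062] ((189.69097900390625, 255.49436950683594), (25.858844757080078, 19.412872314453125), 77.00537872314453)
scene meter 0.89 [214. 332.] 4822 156 266 298 368 [ 0.754 -0.209  0.032] ((209.50001525878906, 331.5), (109.41481018066406, 49.33153533935547), 18.434947967529297)
scene rest 0.58 [273. 277.] 482 254 286 260 285 [ 0.585 -0.177  0.013] ((270.216064453125, 273.084228515625), (23.554737091064453, 32.922584533691406), 82.23483276367188)
```

The top view shows the plate nearly upright in the image at (360,248), the calibrator collar at (187,233), the meter at (370,181), the sleeve at (421,242) and the beaker at (434,309). The scene view agrees: insert at (268,255), collar at (489,262).

```bash
cat >> h.py <<'E'
def plan(P,s=None,yaw=None):
    """tool-frame dp (mm) to world point P, and dr z to bring tool y to world angle yaw (mod pi)"""
    s=s or env.read_state(); M=R.from_quat(s['ee_rot']).as_matrix()
    print('pos',np.round(s['position'],4),'y-axis ang',round(np.arctan2(M[1,1],M[0,1]),4),'tilt',np.round(M[:2,2],4),'t',round(s['time'],2),'dp',np.round(1000*M.T@(np.array(P)-s['position']),1))
    if yaw is not None:
        d=(yaw-np.arctan2(M[1,1],M[0,1])+np.pi/2)%np.pi-np.pi/2; print('dr z',round(-d,4))
E
python3 - <<'E'
from h import *
f=env.grab_frame('wrist'); print(np.round(f['tool_from_camera'],3).tolist(),f['fx'],f['cx'],f['cy'])
plan([.56,.18,.36]); plan([.556,-.19,.30])
t=env.grab_frame('top'); g=env.grab_frame('scene')
cv2.imwrite('pics/c.png',np.hstack([cv2.resize(t['pixels'][185:285,145:245,::-1],(400,400),interpolation=2),cv2.resize(t['pixels'][210:290,320:400,::-1],(400,400),interpolation=2)]))
E
```

```text
[[0.0, 0.958, 0.286, 0.073], [1.0, -0.0, -0.0, -0.0], [-0.0, 0.286, -0.958, -0.143], [0.0, 0.0, 0.0, 1.0]] 346.5683981301524 323.79168823595523 245.20316989286522
pos [0.1767 0.6514 0.2313] y-axis ang 1.306 tilt [-0.     -0.0001] t 1.85 dp [-493.4 -354.7 -128.7]
pos [0.1767 0.6514 0.2313] y-axis ang 1.306 tilt [-0.     -0.0001] t 1.85 dp [-586.3 -712.8  -68.7]
```

View pics/c.png

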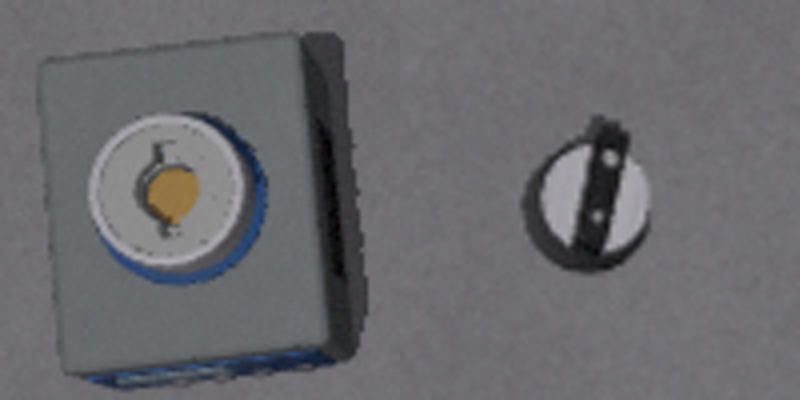

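In the crop, the collar rim is centred at (167,190) with slots at (160,152) and (172,228); the plate tilts slightly at (600,190). I'll move the wrist camera over the collar on the way.

Call:
drive_tool --claw '[100, 100, 100, 100, 100, 100, 100, 100, 100]' --dp '[[-28, -19, -11], [-28, -19, -11], [-28, -19, -11], [-28, -19, -11], [-28, -19, -11], [-28, -19, -11], [-28, -19, -11], [-28, -19, -11], [-28, -19, -11]]' --dr '[[0, 0, 0], [0, 0, 0], [0, 0, 0], [0, 0, 0], [0, 0, 0], [0, 0, 0], [0, 0, 0], [0, 0, 0], [0, 0, 0]]'

```text
time: 2.7
position: [0.376, 0.4189, 0.3311]
ee_rot: [0.132, 0.991, 0.0, 0.0]
contact_force: [0.3, 0.7, -0.5]
gripper_width: 1.001
grip_force: 0.0
```

Call:
drive_tool --claw '[100, 100, 100, 100, 100, 100, 100, 100, 100, 100]' --dp '[[-28, -19, 0], [-28, -19, 0], [-28, -19, 0], [-28, -19, 0], [-28, -19, 0], [-28, -19, 0], [-28, -19, 0], [-28, -19, 0], [-28, -19, 0], [0, 0, 0]]' --dr '[[0, 0, 0], [0, 0, 0], [0, 0, 0], [0, 0, 0], [0, 0, 0], [0, 0, 0], [0, 0, 0], [0, 0, 0], [0, 0, 0], [0, 0, 0]]'

```text
time: 3.53
position: [0.577, 0.183, 0.3305]
ee_rot: [0.136, 0.991, -0.001, 0.001]
contact_force: [1.1, -0.7, -0.1]
gripper_width: 0.994
grip_force: 0.0
```

Run:
```python
from h import *
s=env.read_state(); f=env.grab_frame('wrist'); save(f,'w1.png'); plan([.556,-.19,.25],s)
np.savez('w1.npz',px=f['pixels'],T=cam(f,s),k=[f['fx'],f['fy'],f['cx'],f['cy']])
print(np.round(s['contact_force'],2),proj(f,[.572,.185,.17],s))
```

```text
pos [0.577  0.183  0.3305] y-axis ang 1.2988 tilt [ 0.0018 -0.0021] t 3.53 dp [ -79.8 -364.8   81.3]
[ 1.07 -0.71 -0.06] [[324.81480523 219.94700549]]
```

View pics/w1.png

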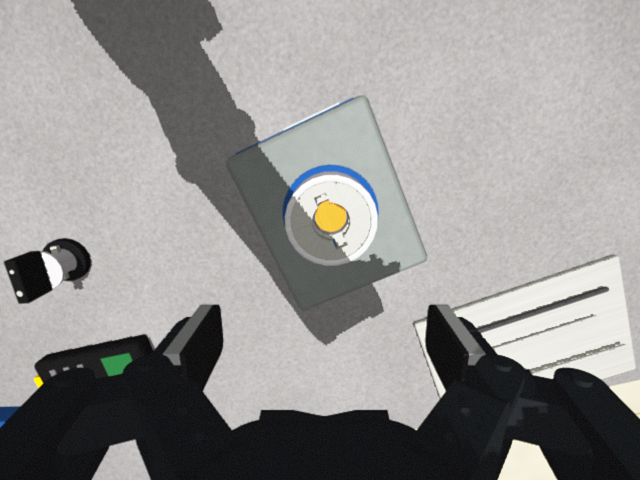

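The wrist view shows the collar at (331,218) with slots at (321,199) and (340,240); the insert's plate is at left (45,270). I'll rectify it at lip level.

Run:
```python
from h import *
d=np.load('w1.npz'); T=d['T'];k=d['k']
f=dict(fx=k[0],fy=k[1],cx=k[2],cy=k[3],pixels=d['px'])
def pr(P):
    p=(P-T[:3,3])@T[:3,:3]; return np.c_[k[2]-k[0]*p[:,0]/p[:,2],k[3]+k[1]*p[:,1]/p[:,2]]
c0=np.array([.572,.185]); n=500; r=.06
g=np.linspace(-r,r,n)
X,Y=np.meshgrid(c0[0]+g,c0[1]-g) # col=+x, row=-y
out=[]
for z in (.170,.168):
    m=pr(np.c_[X.ravel(),Y.ravel(),np.full(n*n,z)]).astype(np.float32)
    out.append(cv2.remap(d['px'],m[:,0].reshape(n,n),m[:,1].reshape(n,n),cv2.INTER_CUBIC))
np.save('rect.npy',out[1])
im=cv2.convertScaleAbs(out[1],alpha=1.0)
h=cv2.cvtColor(im,cv2.COLOR_RGB2GRAY).astype(float)
im=(np.clip((im/255.)**.7,0,1)*255).astype(np.uint8)
for i in range(0,n,50): cv2.line(im,(i,0),(i,6),(255,0,0),1); cv2.line(im,(0,i),(6,i),(255,0,0),1)
cv2.imwrite('pics/r1.png',im[:,:,::-1])
```

```text
(no output)
```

View pics/r1.png

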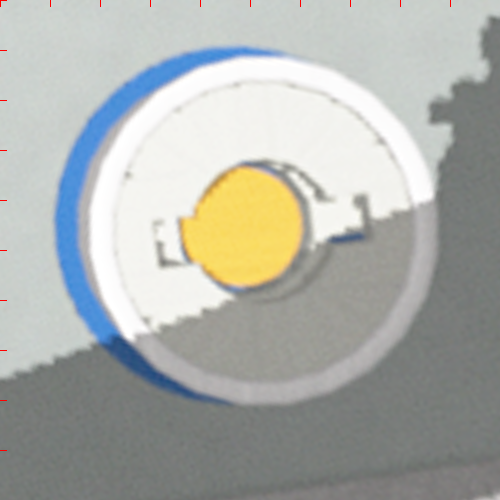

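Call:
drive_tool --claw '[100, 100, 100, 100, 100, 100, 100, 100, 100, 100]' --dp '[[-8, -37, 5], [-8, -37, 5], [-8, -37, 5], [-8, -37, 5], [-8, -37, 5], [-8, -37, 5], [-8, -37, 5], [-8, -37, 5], [-8, -37, 5], [-8, -32, 5]]' --dr '[[0, 0, 0], [0, 0, 0], [0, 0, 0], [0, 0, 0], [0, 0, 0], [0, 0, 0], [0, 0, 0], [0, 0, 0], [0, 0, 0], [0, 0, 0]]'

```text
time: 4.42
position: [0.5547, -0.1854, 0.2804]
ee_rot: [0.132, 0.991, 0.0, 0.0]
contact_force: [1.0, -0.6, -0.3]
gripper_width: 0.998
grip_force: 0.0
```

Call:
drive_tool --claw '[100, 100, 100]' --dp '[[0, 0, 0], [0, 0, 0], [0, 0, 0]]' --dr '[[0, 0, -0.065], [0, 0, -0.065], [0, 0, 0]]'

```text
time: 4.67
position: [0.5552, -0.1836, 0.2802]
ee_rot: [0.066, 0.998, 0.0, -0.0]
contact_force: [1.7, -0.3, -0.1]
gripper_width: 1.0
grip_force: 0.0
```

Run:
```python
from h import *
t=env.grab_frame('top'); print('port by top',at(t,[186.8,232.5],.17))
s=env.read_state(); f=env.grab_frame('wrist'); plan([.556,-.19,.1],s)
T=cam(f,s)
n=400; r=.06; g=np.linspace(-r,r,n); X,Y=np.meshgrid(.556+g,-.19-g); o=[]
for z in (.091,.051):
    m=proj(f,np.c_[X.ravel(),Y.ravel(),np.full(n*n,z)],s).astype(np.float32)
    o.append(cv2.remap(f['pixels'],m[:,0].reshape(n,n),m[:,1].reshape(n,n),cv2.INTER_CUBIC))
im=np.hstack(o)
for i in range(0,800,50): cv2.line(im,(i,0),(i,6),(255,0,0),1); cv2.line(im,(0,i%400),(6,i%400),(255,0,0),1)
cv2.imwrite('pics/r2.png',im[:,:,::-1])
```

```text
port by top [0.57129128 0.1868902  0.17      ]
pos [ 0.5553 -0.1832  0.2803] y-axis ang 1.4356 tilt [0.     0.0004] t 4.72 dp [ -1.6  -6.7 180.3]
```

View pics/r2.png

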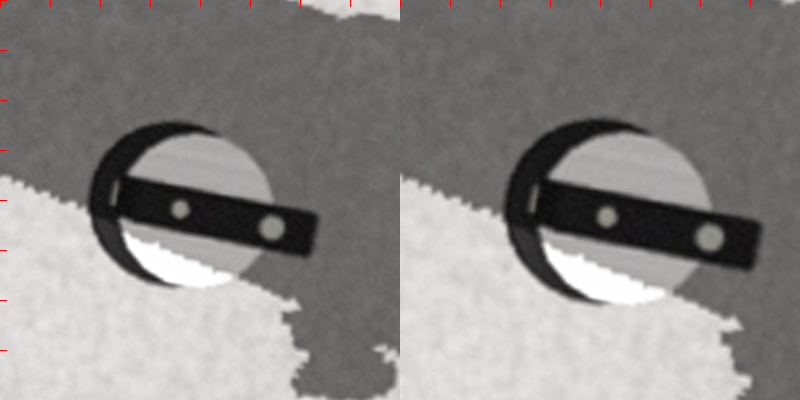

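The rectified view shows screws at (180,209) and (272,228) on the plate: centre ≈(0.564,-0.196), yaw ≈-0.204.

Call:
drive_tool --claw '[100, 100, 100, 100, 100, 100, 100, 100]' --dp '[[0, 0, 0], [-5.5, -5.2, 20], [-5.5, -5.2, 30], [0, 0, 30], [0, 0, 30], [0, 0, 30], [0, 0, 20], [0, 0, 0]]' --dr '[[0, 0, 0.069], [0, 0, 0], [0, 0, 0], [0, 0, 0], [0, 0, 0], [0, 0, 0], [0, 0, 0], [0, 0, 0]]'

```text
time: 5.43
position: [0.5621, -0.1945, 0.1166]
ee_rot: [0.102, 0.995, 0.0, -0.003]
contact_force: [-0.2, 1.0, -0.2]
gripper_width: 1.002
grip_force: 0.0
```

Run:
```python
from h import *
s=env.read_state(); f=env.grab_frame('wrist'); plan([.564,-.1956,.06],s,1.367); save(f,'w3.png')
c,q=np.array([.564,-.1956]),-.204
u=np.array([np.cos(q),np.sin(q)]);v=np.array([-u[1],u[0]])
for a in (-28,28):
  for b in (-7,7): print(proj(f,[*(c+.001*(a*u+b*v)),.091],s).round())
```

```text
pos [ 0.5621 -0.1945  0.1166] y-axis ang 1.3663 tilt [-0.0055  0.0009] t 5.43 dp [-2.4 -0.6 56.6]
dr z -0.0007
[[309. 239.]]
[[337. 239.]]
[[310. 337.]]
[[336. 337.]]
```

View pics/w3.png

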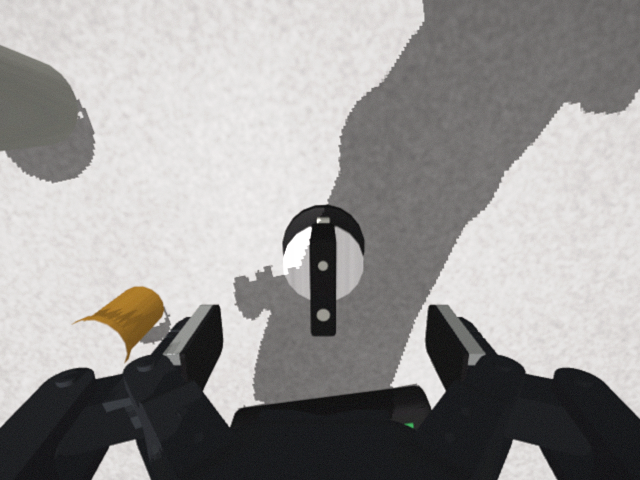

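The plate runs down the image from (323,236) to (323,336), centred between the fingers as predicted. Descending and gripping.

Call:
drive_tool --claw '[100, 100, 100, 100, 0, 0, 0, 0, 0, 0]' --dp '[[0, 0, 24], [0, 0, 22], [0, 0, 12], [0, 0, 0], [0, 0, 0], [0, 0, 0], [0, 0, 0], [0, 0, 0], [0, 0, 0], [0, 0, 0]]' --dr '[[0, 0, 0], [0, 0, 0], [0, 0, 0], [0, 0, 0], [0, 0, 0], [0, 0, 0], [0, 0, 0], [0, 0, 0], [0, 0, 0], [0, 0, 0]]' --grip_force 40

```text
time: 6.32
position: [0.5642, -0.1962, 0.0628]
ee_rot: [0.102, 0.995, 0.0, 0.0]
contact_force: [0.4, 1.3, 13.5]
gripper_width: 0.156
grip_force: 43.4
```

Run:
```python
from h import *
s=env.read_state(); plan([.564,-.1956,.06],s,1.367); print(s['contact_force'],s['gripper_width'],s['grip_force'])
```

```text
pos [ 0.5642 -0.1962  0.0628] y-axis ang 1.3669 tilt [ 0.0007 -0.    ] t 6.32 dp [0.3 0.6 2.8]
dr z -0.0001
[ 0.40060558  1.30655197 13.53877404] 0.15649993165828519 43.40467035770416
```

Call:
drive_tool --claw '[0, 0, 0, 0, 0, 0, 0, 0, 0, 0]' --dp '[[0, 0, -6], [0, 0, -10], [0, 0, -16], [0, 0, -25], [0, 0, -30], [0, 0, -32], [0, 0, -32], [0, 0, -32], [0, 0, -30], [0, 0, -10]]' --dr '[[0, 0, 0], [0, 0, 0], [0, 0, 0], [0, 0, 0], [0, 0, 0], [0, 0, 0], [0, 0, 0], [0, 0, 0], [0, 0, 0], [0, 0, 0]]' --grip_force 60

```text
time: 7.15
position: [0.5648, -0.1971, 0.2905]
ee_rot: [0.102, 0.995, -0.0, 0.003]
contact_force: [1.5, 0.4, -2.7]
gripper_width: 0.15
grip_force: 58.7
```

Run:
```python
from h import *
s=env.read_state(); plan([.5758,.189,.275],s,1.571+.122); print(s['contact_force'],s['gripper_width'],s['grip_force'])
f=env.grab_frame('wrist');save(f,'w4.png')
```

```text
pos [ 0.5648 -0.1971  0.2905] y-axis ang 1.3662 tilt [ 0.0053 -0.0007] t 7.15 dp [ 67.7 380.3  15.3]
dr z -0.3268
[ 1.47216604  0.40875524 -2.69323719] 0.14974566802961553 58.735347390174866
```

View pics/w4.png

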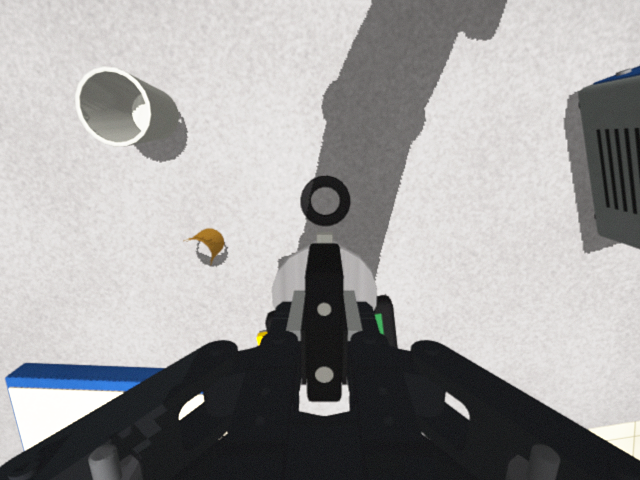

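The insert is held clear of the ring (ring at (326,201)), with the plate's screws at (324,309) and (324,375), upright in the pads.

Run:
```python
from h import *
s=env.read_state(); f=env.grab_frame('wrist')
print('ring',at(f,[326,201],.007,s))
z=s['position'][2]+.0282
a,b=at(f,[324,309],z,s),at(f,[324,375],z,s); print('screws',a,b,(a+b)/2-s['position'],np.arctan2(*(a-b)[1::-1]))
plan([.5758,.189,.275],s,1.571+.122)
```

```text
ring [ 0.56463923 -0.19403504  0.007     ]
screws [ 0.55085139 -0.19414696  0.31839157] [ 0.57871451 -0.19991377  0.31839157] [-1.90105205e-04 -4.77010369e-05  2.82000000e-02] 2.9375049208768385
pos [ 0.565  -0.197   0.2902] y-axis ang 1.3665 tilt [ 0.0056 -0.0005] t 7.2 dp [ 67.8 380.1  15. ]
dr z -0.3265
```

Call:
drive_tool --claw '[0, 0, 0, 0, 0, 0, 0, 0, 0, 0]' --dp '[[5, 25, 0], [7, 38, 0], [7, 38, 0], [7, 38, 0], [7, 38, 0], [7, 38, 0], [7, 38, 0], [7, 38, 0], [7, 38, 0], [7, 38, 0]]' --dr '[[0, 0, 0], [0, 0, 0], [0, 0, 0], [0, 0, 0], [0, 0, 0], [0, 0, 0], [0, 0, 0], [0, 0, 0], [0, 0, 0], [0, 0, 0]]'

```text
time: 8.08
position: [0.5704, 0.1786, 0.2834]
ee_rot: [0.102, 0.995, -0.001, -0.001]
contact_force: [1.3, -0.5, -3.3]
gripper_width: 0.156
grip_force: 58.8
```

Call:
drive_tool --claw '[0, 0, 0, 0, 0, 0]' --dp '[[0, 12, 0], [0, 0, 0], [0, 0, 0], [0, 0, 0], [0, 0, 0], [0, 0, 0]]' --dr '[[0, 0, 0], [0, 0, -0.11], [0, 0, -0.11], [0, 0, -0.107], [0, 0, 0], [0, 0, 0]]'

```text
time: 8.58
position: [0.5735, 0.1883, 0.2839]
ee_rot: [-0.06, 0.998, -0.0, -0.001]
contact_force: [0.1, 0.4, -3.0]
gripper_width: 0.153
grip_force: 59.1
```

Run:
```python
from h import *
s=env.read_state(); plan([.5758,.189,.24],s,1.571+.122); print(s['contact_force'],s['ft_torque'])
s=env.read_state(); f=env.grab_frame('wrist');save(f,'w5.png')
print(proj(f,[.5755,.1896,.17],s))
```

```text
pos [0.5735 0.1883 0.2839] y-axis ang 1.6903 tilt [-0.0019 -0.0009] t 8.58 dp [-2.5  0.5 43.9]
dr z -0.0027
[ 0.14905488  0.42249209 -3.03737249] [-0.00662499 -0.00740462 -0.05108521]
[[325.48501215 243.33509193]]
```

View pics/w5.png

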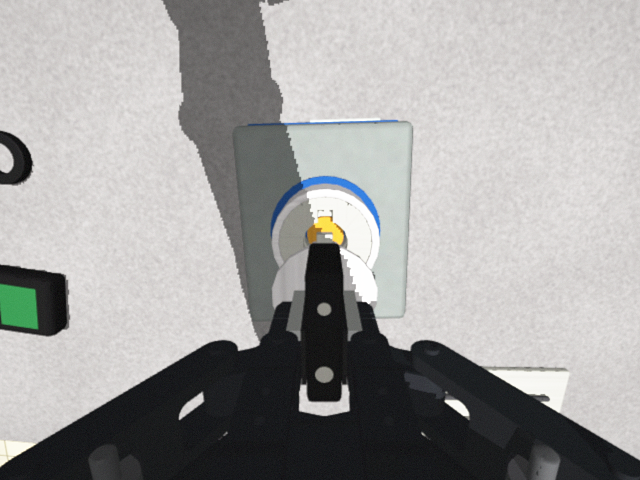

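The slot at (324,215) lines up with the plate (column 324), and the rim spans 271–380, centred at 325.5. Descending carefully.

Call:
drive_tool --claw '[0, 0, 0, 0, 0, 0, 0, 0]' --dp '[[-1, 0.3, 8], [-1, 0.3, 10], [0, 0, 10], [0, 0, 10], [0, 0, 8], [0, 0, 4], [0, 0, 4], [0, 0, 0]]' --dr '[[0, 0, 0], [0, 0, 0], [0, 0, 0], [0, 0, 0], [0, 0, 0], [0, 0, 0], [0, 0, 0], [0, 0, 0]]'

```text
time: 9.3
position: [0.5757, 0.1895, 0.2305]
ee_rot: [-0.061, 0.998, -0.0, -0.0]
contact_force: [0.1, 0.2, -2.2]
gripper_width: 0.154
grip_force: 59.1
```

```bash
cat > st.py <<'E'
from h import *
s=env.read_state(); plan([.5755,.1893,.2148],s,1.693); print(np.round(s['contact_force'],2),np.round(s['ft_torque'],3))
E
python3 st.py
```

```text
pos [0.5757 0.1895 0.2305] y-axis ang 1.6939 tilt [-0.0008 -0.0005] t 9.3 dp [ 0.2 -0.1 15.7]
dr z 0.0009
[ 0.06  0.21 -2.17] [-0.025  0.012  0.029]
```

Call:
drive_tool --claw '[0, 0, 0, 0]' --dp '[[0, 0, 4], [0, 0, 4], [0, 0, 4], [0, 0, 0]]' --dr '[[0, 0, 0], [0, 0, 0], [0, 0, 0], [0, 0, 0]]'

```text
time: 9.63
position: [0.5756, 0.1895, 0.2185]
ee_rot: [-0.062, 0.998, -0.0, -0.0]
contact_force: [0.1, -0.7, -2.8]
gripper_width: 0.153
grip_force: 59.0
```

```bash
python3 st.py
```

```text
pos [0.5756 0.1895 0.2185] y-axis ang 1.694 tilt [-0.0008 -0.0004] t 9.63 dp [ 0.1 -0.2  3.7]
dr z 0.001
[ 0.09 -0.71 -2.82] [ 0.002 -0.025  0.031]
```

No contact, nose in the bore. On to slot level.

Call:
drive_tool --claw '[0, 0, 0, 0, 0]' --dp '[[0, 0, 2], [0, 0, 2], [0, 0, 2], [0, 0, 2], [0, 0, 0]]' --dr '[[0, 0, 0], [0, 0, 0], [0, 0, 0], [0, 0, 0], [0, 0, 0]]'

```text
time: 10.05
position: [0.5758, 0.1895, 0.2109]
ee_rot: [-0.062, 0.998, -0.0, -0.0]
contact_force: [-0.7, 0.7, -3.5]
gripper_width: 0.154
grip_force: 59.0
```

```bash
python3 st.py
```

```text
pos [0.5758 0.1895 0.2109] y-axis ang 1.694 tilt [-0.0005 -0.0003] t 10.05 dp [ 0.3 -0.2 -3.9]
dr z 0.001
[-0.68  0.7  -3.52] [-0.011  0.046 -0.022]
```

Call:
drive_tool --claw '[0, 0, 0, 0, 0]' --dp '[[0, 0, 2], [0, 0, 2], [0, 0, 2], [0, 0, 2], [0, 0, 0]]' --dr '[[0, 0, 0], [0, 0, 0], [0, 0, 0], [0, 0, 0], [0, 0, 0]]'

```text
time: 10.47
position: [0.576, 0.1896, 0.2033]
ee_rot: [-0.062, 0.998, 0.0, 0.0]
contact_force: [-0.2, -0.6, 2.9]
gripper_width: 0.155
grip_force: 59.9
```

```bash
python3 st.py
```

```text
pos [0.576  0.1896 0.2033] y-axis ang 1.694 tilt [0.0002 0.0001] t 10.47 dp [  0.6  -0.3 -11.5]
dr z 0.001
[-0.22 -0.57  2.87] [0.009 0.242 0.026]
```

Spring felt (≈6 N net) at the expected level, so the lugs are in the slots. Pressing below seat level.

Call:
drive_tool --claw '[0, 0, 0, 0, 0]' --dp '[[0, 0, 2], [0, 0, 2], [0, 0, 2], [0, 0, 1], [0, 0, 0]]' --dr '[[0, 0, 0], [0, 0, 0], [0, 0, 0], [0, 0, 0], [0, 0, 0]]'

```text
time: 10.88
position: [0.5761, 0.1896, 0.1963]
ee_rot: [-0.062, 0.998, 0.0, 0.0]
contact_force: [-0.2, -0.2, 4.9]
gripper_width: 0.155
grip_force: 60.3
```

```bash
python3 st.py
```

```text
pos [0.5761 0.1896 0.1963] y-axis ang 1.694 tilt [0.0002 0.0001] t 10.88 dp [  0.6  -0.3 -18.5]
dr z 0.001
[-0.2  -0.24  4.91] [-0.022  0.246 -0.012]
```

Call:
drive_tool --claw '[0, 0, 0, 0, 0, 0, 0, 0, 0]' --dp '[[0, 0, 0], [0, 0, 0], [0, 0, 0], [0, 0, 0], [0, 0, 0], [0, 0, 0], [0, 0, 0], [0, 0, 0], [0, 0, 0]]' --dr '[[0, 0, 0.03], [0, 0, 0.04], [0, 0, 0.05], [0, 0, 0.05], [0, 0, 0.05], [0, 0, 0.05], [0, 0, 0.05], [0, 0, 0.04], [0, 0, 0]]'

```text
time: 11.63
position: [0.5764, 0.1897, 0.1966]
ee_rot: [0.12, 0.993, 0.0, 0.0]
contact_force: [1.5, -0.1, 5.3]
gripper_width: 0.155
grip_force: 60.3
```

```bash
python3 st.py
```

```text
pos [0.5764 0.1897 0.1966] y-axis ang 1.3311 tilt [0.001  0.0002] t 11.63 dp [  0.8  -0.6 -18.2]
dr z -0.3619
[ 1.49 -0.13  5.35] [-0.063 -0.039 -0.013]
```

Turning freely (0.36 rad done). On towards the stop in small steps.

Call:
drive_tool --claw '[0, 0, 0, 0, 0, 0]' --dp '[[0, 0, 0], [0, 0, 0], [0, 0, 0], [0, 0, 0], [0, 0, 0], [0, 0, 0]]' --dr '[[0, 0, 0.03], [0, 0, 0.03], [0, 0, 0.03], [0, 0, 0.03], [0, 0, 0.02], [0, 0, 0]]'

```text
time: 12.13
position: [0.5763, 0.1894, 0.1966]
ee_rot: [0.188, 0.982, 0.0, 0.0]
contact_force: [-0.2, -1.7, 6.6]
gripper_width: 0.159
grip_force: 60.5
```

```bash
python3 st.py
```

```text
pos [0.5763 0.1894 0.1966] y-axis ang 1.1924 tilt [ 0.0007 -0.0001] t 12.13 dp [  0.7  -0.4 -18.2]
dr z -0.5006
[-0.23 -1.71  6.55] [-0.336  0.181  0.138]
```

Call:
drive_tool --claw '[0, 0, 0]' --dp '[[0, 0, 0], [0, 0, 0], [0, 0, 0]]' --dr '[[0, 0, 0.02], [0, 0, 0.02], [0, 0, 0]]'

```text
time: 12.38
position: [0.5761, 0.1891, 0.1965]
ee_rot: [0.207, 0.978, -0.0, 0.0]
contact_force: [-1.9, -3.8, 8.0]
gripper_width: 0.157
grip_force: 60.9
```

```bash
python3 st.py
```

```text
pos [0.5761 0.1891 0.1965] y-axis ang 1.1528 tilt [ 0.0001 -0.0005] t 12.38 dp [  0.6  -0.1 -18.3]
dr z -0.5402
[-1.88 -3.82  8.02] [-0.762  0.57   0.558]
```

Call:
drive_tool --claw '[0, 0, 0, 0]' --dp '[[0, 0, 0], [0, 0, -1.5], [0, 0, -1.5], [0, 0, 0]]' --dr '[[0, 0, -0.025], [0, 0, 0], [0, 0, 0], [0, 0, 0]]'

```text
time: 12.72
position: [0.5761, 0.1893, 0.1995]
ee_rot: [0.195, 0.981, -0.0, 0.0]
contact_force: [-0.8, -2.0, 5.3]
gripper_width: 0.155
grip_force: 60.3
```

```bash
python3 st.py
```

```text
pos [0.5761 0.1893 0.1995] y-axis ang 1.1784 tilt [ 0.0001 -0.0003] t 12.72 dp [  0.5  -0.2 -15.3]
dr z -0.5146
[-0.79 -2.02  5.3 ] [-0.8    0.306  0.082]
```

Call:
drive_tool --claw '[0, 0, 0, 0, 0]' --dp '[[0, 0, 0], [0, 0, -0.5], [0, 0, 0], [0, 0, 0], [0, 0, 0]]' --dr '[[0, 0, 0.02], [0, 0, 0], [0, 0, 0], [0, 0, 0], [0, 0, 0]]'

```text
time: 13.13
position: [0.5759, 0.1892, 0.1996]
ee_rot: [0.204, 0.979, -0.0, -0.0]
contact_force: [0.3, -5.1, 1.5]
gripper_width: 0.152
grip_force: 59.8
```

```bash
python3 st.py
```

```text
pos [0.5759 0.1892 0.1996] y-axis ang 1.159 tilt [-0.0003 -0.0005] t 13.13 dp [  0.4  -0.1 -15.2]
dr z -0.534
[ 0.25 -5.06  1.46] [-1.161  0.014  0.399]
```

Call:
drive_tool --claw '[0, 30, 30, 30, 40, 40]' --dp '[[0, 0, 0], [0, 0, 0], [0, 0, 0], [0, 0, 0], [0, 0, 0], [0, 0, 0]]' --dr '[[0, 0, -0.012], [0, 0, 0], [0, 0, 0], [0, 0, 0], [0, 0, 0], [0, 0, 0]]' --grip_force 30

```text
time: 13.63
position: [0.5759, 0.1898, 0.1998]
ee_rot: [0.199, 0.98, 0.0, -0.0]
contact_force: [0.3, -0.2, -0.5]
gripper_width: 0.404
grip_force: 0.0
```

Call:
drive_tool --claw '[60, 80, 80, 80, 80, 80, 80]' --dp '[[0, 0, -15], [0, 0, -20], [0, 0, -20], [0, 0, -20], [0, 0, -20], [0, 0, -15], [0, 0, 0]]' --dr '[[0, 0, 0], [0, 0, 0], [0, 0, 0], [0, 0, 0], [0, 0, 0], [0, 0, 0], [0, 0, 0]]'

```text
time: 14.22
position: [0.5771, 0.1899, 0.313]
ee_rot: [0.199, 0.98, 0.001, 0.002]
contact_force: [0.6, -0.1, -0.0]
gripper_width: 0.802
grip_force: 0.0
```

Run:
```python
from h import *
s=env.read_state(); f=env.grab_frame('wrist'); plan([.5758,.1895,.2],s)
n=400; r=.06; g=np.linspace(-r,r,n); X,Y=np.meshgrid(.5758+g,.1895-g); o=[]
for z in (.168+.0145+.0455,.170):
    m=proj(f,np.c_[X.ravel(),Y.ravel(),np.full(n*n,z)],s).astype(np.float32)
    o.append(cv2.remap(f['pixels'],m[:,0].reshape(n,n),m[:,1].reshape(n,n),cv2.INTER_CUBIC))
im=np.hstack(o)
for i in range(0,800,50): cv2.line(im,(i,0),(i,6),(255,0,0),1); cv2.line(im,(0,i%400),(6,i%400),(255,0,0),1)
cv2.imwrite('pics/r6.png',im[:,:,::-1]); print(s['contact_force'])
```

```text
pos [0.5771 0.1899 0.313 ] y-axis ang 1.1708 tilt [0.0037 0.0022] t 14.22 dp [  1.3  -1.2 113. ]
[ 0.61533489 -0.12766016 -0.04488977]
```

View pics/r6.png

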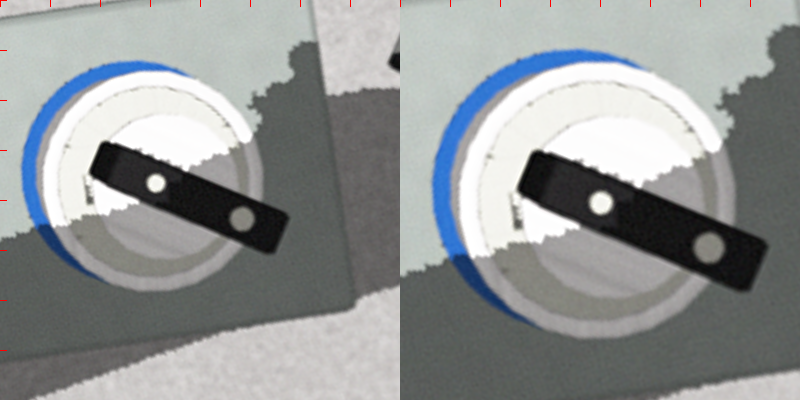

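Screws at (156,184) and (242,219): plate centred, yaw ≈-0.39, about 0.51 rad past the slots, and held down. There was plenty of time, so I regrip to confirm that this is the real stop without built-up side load.

Call:
drive_tool --claw '[80, 80, 80, 80, 80, 80]' --dp '[[0, 0, 20], [0, 0, 25], [0, 0, 25], [0, 0, 25], [0, 0, 12], [0, 0, 0]]' --dr '[[0, 0, 0], [0, 0, 0], [0, 0, 0], [0, 0, 0], [0, 0, 0], [0, 0, 0]]'

```text
time: 14.77
position: [0.5743, 0.1891, 0.1997]
ee_rot: [0.199, 0.98, -0.002, -0.002]
contact_force: [-0.8, 0.4, 0.5]
gripper_width: 0.797
grip_force: 0.0
```

Call:
drive_tool --claw '[0, 0, 0, 0, 0, 0, 0]' --dp '[[0, 0, 0], [0, 0, 0], [0, 0, 0], [0, 0, 0], [0, 0, 0], [0, 0, 0], [0, 0, 0]]' --dr '[[0, 0, 0], [0, 0, 0], [0, 0, 0], [0, 0, 0], [0, 0, 0], [0, 0, 0], [0, 0, 0]]'

```text
time: 15.35
position: [0.5763, 0.1894, 0.2037]
ee_rot: [0.199, 0.98, 0.0, 0.0]
contact_force: [-1.2, -2.5, 5.7]
gripper_width: 0.157
grip_force: 35.2
```

```bash
python3 st.py
```

```text
pos [0.5763 0.1894 0.2037] y-axis ang 1.1708 tilt [0.0009 0.0004] t 15.35 dp [  0.7  -0.4 -11.1]
dr z -0.5222
[-1.17 -2.52  5.67] [-0.505  0.299  0.201]
```

Call:
drive_tool --claw '[0, 0, 0]' --dp '[[0, 0, 0], [0, 0, 0], [0, 0, 0]]' --dr '[[0, 0, -0.03], [0, 0, -0.03], [0, 0, 0]]'

```text
time: 15.6
position: [0.5764, 0.1897, 0.2036]
ee_rot: [0.168, 0.986, 0.0, 0.001]
contact_force: [0.7, 0.1, 3.9]
gripper_width: 0.157
grip_force: 34.9
```

```bash
python3 st.py
```

```text
pos [0.5764 0.1897 0.2036] y-axis ang 1.2325 tilt [0.0012 0.0007] t 15.6 dp [  0.7  -0.7 -11.2]
dr z -0.4605
[0.66 0.08 3.91] [-0.001 -0.074  0.064]
```

Call:
drive_tool --claw '[0, 0, 0]' --dp '[[0, 0, 0], [0, 0, 0], [0, 0, 0]]' --dr '[[0, 0, 0.02], [0, 0, 0.02], [0, 0, 0]]'

```text
time: 15.85
position: [0.5763, 0.1897, 0.2032]
ee_rot: [0.191, 0.982, 0.0, 0.0]
contact_force: [0.5, 0.4, 5.9]
gripper_width: 0.158
grip_force: 35.1
```

```bash
python3 st.py
```

```text
pos [0.5763 0.1897 0.2032] y-axis ang 1.1874 tilt [0.0007 0.0003] t 15.85 dp [  0.6  -0.6 -11.6]
dr z -0.5056
[0.48 0.39 5.92] [-0.035 -0.176  0.095]
```

Call:
drive_tool --claw '[0, 0, 0]' --dp '[[0, 0, 0], [0, 0, 0], [0, 0, 0]]' --dr '[[0, 0, 0.015], [0, 0, 0.015], [0, 0, 0]]'

```text
time: 16.1
position: [0.5761, 0.1894, 0.2031]
ee_rot: [0.205, 0.979, -0.0, 0.0]
contact_force: [-0.3, -1.2, 6.7]
gripper_width: 0.157
grip_force: 35.7
```

```bash
python3 st.py
```

```text
pos [0.5761 0.1894 0.2031] y-axis ang 1.1578 tilt [ 0.0004 -0.0002] t 16.1 dp [  0.5  -0.3 -11.7]
dr z -0.5352
[-0.33 -1.22  6.72] [-0.419  0.125  0.316]
```

The stop repeats at the same angle and turns freely before it. Releasing and retreating.

Call:
drive_tool --claw '[0, 30, 30, 40, 40, 40]' --dp '[[0, 0, 0], [0, 0, 0], [0, 0, 0], [0, 0, 0], [0, 0, 0], [0, 0, 0]]' --dr '[[0, 0, -0.01], [0, 0, 0], [0, 0, 0], [0, 0, 0], [0, 0, 0], [0, 0, 0]]'

```text
time: 16.6
position: [0.5758, 0.1896, 0.2026]
ee_rot: [0.199, 0.98, -0.0, -0.0]
contact_force: [-0.1, 0.2, -0.2]
gripper_width: 0.4
grip_force: 0.0
```

Call:
drive_tool --claw '[60, 80, 80, 80, 80, 80, 80, 80]' --dp '[[0, 0, -15], [0, 0, -20], [0, 0, -20], [0, 0, -20], [0, 0, -20], [0, 0, -15], [0, 0, 0], [0, 0, 0]]' --dr '[[0, 0, 0], [0, 0, 0], [0, 0, 0], [0, 0, 0], [0, 0, 0], [0, 0, 0], [0, 0, 0], [0, 0, 0]]'

```text
time: 17.27
position: [0.5761, 0.1896, 0.3133]
ee_rot: [0.199, 0.98, 0.0, 0.0]
contact_force: [-0.3, 0.1, -0.5]
gripper_width: 0.793
grip_force: 0.0
```

Run:
```python
from h import *
s=env.read_state(); f=env.grab_frame('wrist'); plan([.5758,.1895,.2],s)
n=400; r=.06; g=np.linspace(-r,r,n); X,Y=np.meshgrid(.5758+g,.1895-g)
m=proj(f,np.c_[X.ravel(),Y.ravel(),np.full(n*n,.228)],s).astype(np.float32)
im=cv2.remap(f['pixels'],m[:,0].reshape(n,n),m[:,1].reshape(n,n),cv2.INTER_CUBIC)
b=(im.max(2)<50).astype(np.uint8); k,l,st,c=cv2.connectedComponentsWithStats(b)
i=1+np.argmax(st[1:,4]); print(cv2.minAreaRect(np.argwhere(l==i)[:,::-1].astype(np.float32)),st[i])
```

```text
pos [0.5761 0.1896 0.3133] y-axis ang 1.1708 tilt [0.0009 0.0007] t 17.27 dp [  0.3  -0.4 113.3]
((187.68934631347656, 195.75442504882812), (201.90618896484375, 44.81969451904297), 22.380136489868164) [  90  142  198  111 7528]
```

Plate still at -22.4° (-0.39 rad), at the stop, and down. Handing in.

```bash
python3 -c "
from rig import env
print(env.job_done())"
```

```text
the job is handed in; nothing more can be done
None
```

The insert is locked in the collar: I pressed it down against the spring and twisted it clockwise about 0.51 rad to the stop. After I let go it stayed down and at the stop, the gripper is clear of it, and the job was handed in at about 17 s.

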